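# Level the two-pan balance: shift a ring weight over and trim with the rider

### The arm

A 6-joint arm with a two-finger parallel gripper is mounted at the origin on the work surface. World frame = base frame: x ahead of the robot, y to its left, z up, the work surface at z = 0. Lengths are in m, angles in rad, forces in N, time in s.
With the tool pointing down it reaches from about 0.275 to 0.775 m from the base axis. Payload 14.6 kg.
Tool frame: the origin (TCP) lies midway between the tips of the shut fingers; the grasp point (between the pads) lies 19 mm behind it; z points along the fingers, y is the line along which they close (so a half turn about z gives the same grasp; the last joint's range is limited). The gripper opens to 85 mm and grips with 20 to 120 N. Pads are 22 mm wide; open, the fingers measure 114 mm over their backs; the gripper's body (76 mm by 85 mm) begins 54 mm behind the grasp point. The pads swing forward as they close: fully open they stand 13 mm farther back than shut.
Start: joints at [1.156, 0.263, -0.048, 1.259, 0, 1.415], TCP at [0.135, 0.507, 0.231] pointing down, gripper open.
Joint ranges: [-2.65, 2.65], [-0.89, 1.7], [-1.18, 1.37], [-2.13, 2.11], [-1.35, 1.29], [-3.14, 3.14]. Speed limits (rad/s): [1.89, 1.89, 2.57, 2.79, 3.14, 3.14].

### API

Orientations are given as a rotation vector (axis times angle).
In Python, from bench import manip gives the robot as it stands. The module is installed in compiled form; this text tells all that it offers.
- The arm moves only by the tool carry_out, never from a script. Its argument "moves" is a list of rows, each an object of numbers: "gripper": the finger opening in cm, from 0 to 8.54; "x", "y", "z": the shift along the world's x, y, z in cm; "roll": the turn about the world's z in rad. A call has 1 to 12 rows; each row shifts and turns the commanded pose from where the row before left it; what a row does not reach is not made up. A row lasts 1/10 s, in which the tool goes at most 50 mm and 8.59 degrees, less where a joint would pass 70% of its speed; a pose out of reach is approached as far as the arm can. A call with a gripper value outside its range is refused whole. The fingers move at their own pace and stop on an object; the grip force is fixed at half the most. Time passes only in rows, so rows that do not move let the fingers close. It gives the time, the measured TCP pose, the force, the opening and the grip force at its end, in the units of the state.
- manip.read_state(): the state, without advancing time (a new reading comes with each control period).
- manip.snapshot(name): name is "scene" or "top" or "wrist"; returns a dict with "image" (400x640x3 uint8, red, green, blue), "K" (3x3 intrinsics, pixels), "R" (3x3) and "t" (3): a world point X has camera coordinates R X + t. Camera axes: x right, y down, z forward; pixel columns grow to the right and rows downward; lengths in m; the calibration is good to about 2 mm. The wrist camera is an equidistant fisheye: a pixel r from the principal point sees the ray r / f radians off the axis. A picture is of the moment at which its call begins. There is no depth.
- manip.finish_job(): hands the job in; it is judged then, once.
Trained networks look in a picture, given as the dict that the camera call returned (one of the last four; its "shot" number tells which), for a name from the list of things; names that differ only in an ending like _2 or _b are one class to them, and where a whole thing is asked for, a point or a joint stands for the part that bears it (a point fixed in the world has none). Each returns a list of dicts, best first, with "confidence" (0 to 1); they miss things now and then, are a little off and sometimes report something else, mostly with a low value. They report only what shows in the picture. A call takes as long as a camera call. They do not tell look-alikes from the thing itself.
- manip.silhouettes(query, picture): "region" (400x640 bool, what is visible of it) and "box" ([left, top, right, bottom] in pixels, round what is visible of it).
The state is a dict: "clock": time; "qpos": joint angles; "dq": joint speeds; "joint_torque": joint torques, N m; "eef_pos": TCP position; "orientation": TCP orientation; "ft_force": force on the tool from outside, world axes, zero at the start; "moment": the same for the moment, N m; "finger_gap": finger opening in m; "finger_force": force on a finger pad.
Only numpy, scipy, OpenCV 4.12 (cv2) and the standard library are available. Lean on these libraries where they do the work, as an engineer would, in place of code of your own. Each camera call takes 0.05 s, during which the arm holds its last target. There are 200 camera calls.

### The job

The two tubs on the pan balance do not weigh the same. Take the brass ring weight off the pan that hangs low and thread it onto the spindle of the other pan, fully down on the ring weight already there, easing it on by feel without dropping it or forcing the pan; then make up what is left by dragging the red thumb pad of the rider along the front rail with light finger pressure, until the beam stands level and at rest on its own. Leave the tubs where they stand on the pans and everything else on the table alone.

Things in the scene. Friction and masses are not known exactly. Their poses are not given: they have to be found in the camera images.
- beam (a joint): Beam tilt, rad: 0 level, positive = left (+y) pan up; stops at +-0.08. Turns about the balance's own x, 88 mm above the table, midway between the pans; each pan's centre is 140 mm off that axis (1.4 mm up or down per 0.01 rad), pans stay horizontal. Untouched, it settles in about 1.5 s at a tilt in proportion to the unbalance: 0.034 rad per 10 g, 0.005 rad per mm of rider. Level: within 0.012.
- poise (a joint): Rider position along its rail, m, from the red middle mark, positive towards the left (+y) pan; end stops at +-0.055. A felt brake (1.5 N to slide it) holds it where it is left. Towards a pan makes that pan heavier, 14 g per 10 mm. Pressing on it tips the beam (a few mm of soft give under the finger, then a firm stop), so the tilt counts only when the rider is let go.
- rider_pad (a point): Middle of the ribbed top face of the rider's red thumb pad, 26 x 42 mm (42 along the rail), standing 2 mm proud of the white rail: too low to pinch, so it is dragged by a fingertip pressed on it with 5 to 8 N. Own y runs along the rail, the way it slides. The rail (44 mm wide, 170 mm long) lies 130 mm in front (robot side) of the beam's middle line and tilts with the beam.
- pan_left_spindle (a point): Tip of the upright steel spindle on the left (+y) pan: 11 mm in diameter, 64 mm tall above the pan's plate, with only a small chamfer (1.5 mm) at its tip. x and y axes as the balance's, x pointing away from the robot, y to its left along the beam. Rises and sinks with the pan.
- pan_right_spindle (a point): The same on the right (-y) pan.
- pan_left_plate (a point): Centre of the top face of the left pan: a flat steel plate 156 mm in diameter. The spindle stands 45 mm in front of it (-x).
- pan_right_plate (a point): The same on the right pan.
- ring_a_center (a point): Centre of the brass ring weight that starts on the left pan's spindle: 40 mm in diameter, 28 mm tall, 220 g, through hole 13.2 mm wide (about 1 mm play all round the spindle). Seated on the plate, its centre is 50 mm below the spindle's tip; seated on top of the other ring weight, 22 mm below.
- ring_b_center (a point): The same ring weight, starting on the right pan's spindle.
- tub_red_center (a point): Centre of a sealed white tub, red lid, 69 mm in diameter, 47 mm tall, on one of the pans, about 35 mm behind its centre. The heavier tub: with the ring weight moved over, its pan is still the heavier by 25 to 55 g, for the rider to take up.
- tub_yellow_center (a point): The same with a yellow lid, the lighter one, on the other pan.
- mug: Blue mug, 80 mm wide and 90 mm tall; origin at its underside. Not to be moved.
- counters_red: Stack of red counters, 34 mm wide, 29 mm tall; origin at its underside. Not to be moved.
- counters_yellow: Stack of yellow counters, same size. Not to be moved.
- tub_green: Spare tub with a green lid standing on the table. Not to be moved.
- goggles: Goggles with two metal eye cups, 54 mm tall. Not to be moved.
- game_tray: Blue game tray with an upright rack, 150 x 200 mm, 104 mm tall. Not to be moved.
Not all that is in view belongs to the job. Leave any green or purple look-alike of the part that bears ring_a_center alone.

How it is judged:
On the way, in this order (a step that is already met when the one before it is completed fails the run):
1. the ring weight from the low pan sits fully down on the other pan's spindle, on the ring weight already there (((horizontal distance between tub_red_center and pan_left_plate below 0.06 m and ((horizontal distance between ring_b_center and pan_right_spindle below 0.003 m and z of ring_b_center in the frame of pan_right_spindle between -0.053 and -0.047 m) and (horizontal distance between ring_a_center and pan_right_spindle below 0.003 m and z of ring_a_center in the frame of pan_right_spindle between -0.025 and -0.019 m))) or (horizontal distance between tub_red_center and pan_right_plate below 0.06 m and ((horizontal distance between ring_a_center and pan_left_spindle below 0.003 m and z of ring_a_center in the frame of pan_left_spindle between -0.053 and -0.047 m) and (horizontal distance between ring_b_center and pan_left_spindle below 0.003 m and z of ring_b_center in the frame of pan_left_spindle between -0.025 and -0.019 m))))), for 0.2 s.
2. the rider has been slid and let go, and the beam stands level by itself (((horizontal distance between tub_red_center and pan_left_plate below 0.06 m and ((horizontal distance between ring_b_center and pan_right_spindle below 0.003 m and z of ring_b_center in the frame of pan_right_spindle between -0.053 and -0.047 m) and (horizontal distance between ring_a_center and pan_right_spindle below 0.003 m and z of ring_a_center in the frame of pan_right_spindle between -0.025 and -0.019 m))) or (horizontal distance between tub_red_center and pan_right_plate below 0.06 m and ((horizontal distance between ring_a_center and pan_left_spindle below 0.003 m and z of ring_a_center in the frame of pan_left_spindle between -0.053 and -0.047 m) and (horizontal distance between ring_b_center and pan_left_spindle below 0.003 m and z of ring_b_center in the frame of pan_left_spindle between -0.025 and -0.019 m)))) and value of joint beam between -0.012 and 0.012 rad and contact force between anything else and the fingers below 0.05 N), for 0.3 s.
At the end, for the whole second after the job is handed in: Both ring weights are on the spindle beside the yellow tub, the moved one fully down on the other (within 3 mm); both tubs stand on their pans; the beam is level within 0.012 rad (pans within 3.4 mm of equal height) and at rest, free of the robot (((horizontal distance between tub_red_center and pan_left_plate below 0.06 m and ((horizontal distance between ring_b_center and pan_right_spindle below 0.003 m and z of ring_b_center in the frame of pan_right_spindle between -0.053 and -0.047 m) and (horizontal distance between ring_a_center and pan_right_spindle below 0.003 m and z of ring_a_center in the frame of pan_right_spindle between -0.025 and -0.019 m))) or (horizontal distance between tub_red_center and pan_right_plate below 0.06 m and ((horizontal distance between ring_a_center and pan_left_spindle below 0.003 m and z of ring_a_center in the frame of pan_left_spindle between -0.053 and -0.047 m) and (horizontal distance between ring_b_center and pan_left_spindle below 0.003 m and z of ring_b_center in the frame of pan_left_spindle between -0.025 and -0.019 m)))) and value of joint beam between -0.012 and 0.012 rad and velocity of joint beam between -0.02 and 0.02 rad/s and ((horizontal distance between tub_red_center and pan_left_plate below 0.06 m and z of tub_red_center in the frame of pan_left_plate below 0.03 m) or (horizontal distance between tub_red_center and pan_right_plate below 0.06 m and z of tub_red_center in the frame of pan_right_plate below 0.03 m)) and ((horizontal distance between tub_yellow_center and pan_left_plate below 0.06 m and z of tub_yellow_center in the frame of pan_left_plate below 0.03 m) or (horizontal distance between tub_yellow_center and pan_right_plate below 0.06 m and z of tub_yellow_center in the frame of pan_right_plate below 0.03 m)) and linear speed of each of ring_a, ring_b below 0.02 m/s); the robot touches nothing.
It fails at once if a ring weight was dropped or pressed on a pan, a spindle or the other ring weight with more than 15 N (contact force between any of ring_a, ring_b and balance above 15 N or contact force between ring_a and ring_b above 15 N).
It fails at once if the rider, the rail or the pans were pressed by the robot with more than 25 N (contact force between any of the fingers, the arm and balance above 25 N).
It fails at once if a tub was shoved or lifted (moved more than 35 mm, pan travel included) or tipped ((distance of tub_red_center from where it was at the start of the episode above 0.035 m or angle between tub_red_center's own z axis and vertical above 0.3 rad) or (distance of tub_yellow_center from where it was at the start of the episode above 0.035 m or angle between tub_yellow_center's own z axis and vertical above 0.3 rad)).
It fails at once if something else on the table was moved more than 20 mm (distance of any of mug, counters_red, counters_yellow, tub_green, goggles, game_tray from where it was at the start of the episode above 0.02 m).
It also fails if it takes over 72 s, if anything falls off the work surface, if the arm or the gripper's body presses on something with over 40 N, if the wrist force passes 120 N, or if a joint passes its speed limit or range.

## Working session

There is one attempt and no reset: what is moved stays moved. The work goes in short steps, Python scripts to look and compute and a tool call to move; the robot and the scene stay as the last step left them, time stands still between calls to the robot, and variables do not carry over. Pictures are saved under pics/ and viewed, at most 10 in all, crops included, and the job is handed in when it is done.

Besides the shell and the picture viewer there is one more tool, called after "Call:" by a JSON object that holds its "name" and its "arguments". carry_out: Moves the arm, as the interface text tells. Its arguments: {"type":"object","properties":{"moves":{"type":"array"}},"required":["moves"]}

```bash
mkdir -p pics; cat > h.py <<'E'
import numpy as np, cv2
from bench import manip
def snap(n,save=None):
    p=manip.snapshot(n)
    if save: cv2.imwrite('pics/'+save+'.png',p['image'][:,:,::-1])
    return p
def sil(q,p,k=2):
    return [(round(d['confidence'],2),[int(v) for v in d['box']],[round(float(v),1) for v in np.argwhere(d['region']).mean(0)[::-1]]) for d in manip.silhouettes(q,p)[:k]]
def ray(p,u,v,fish=False):
    K,R,t=map(np.array,(p['K'],p['R'],p['t']))
    a=(u-K[0,2])/K[0,0];b=(v-K[1,2])/K[1,1]
    if fish:
        r=np.hypot(a,b);s=np.sin(r)/r if r>1e-9 else 1;d=np.array([a*s,b*s,np.cos(r)])
    else: d=np.array([a,b,1.])
    d=R.T@d
    return -R.T@t,d/np.linalg.norm(d)
def atz(p,u,v,z,fish=False):
    o,d=ray(p,u,v,fish);return o+d*(z-o[2])/d[2]
def proj(p,X,fish=False):
    K,R,t=map(np.array,(p['K'],p['R'],p['t']));c=R@np.array(X)+t
    if fish:
        r=np.hypot(c[0],c[1]);th=np.arctan2(r,c[2]);s=th/r
        return K[0,0]*c[0]*s+K[0,2],K[1,1]*c[1]*s+K[1,2]
    return K[0,0]*c[0]/c[2]+K[0,2],K[1,1]*c[1]/c[2]+K[1,2]
E
python3 - <<'E'
from h import *
print(manip.read_state())
for c in('scene','top','wrist'):
    p=snap(c,c+'0')
    print(c,np.round(p['K'],1).tolist(),np.round(-np.array(p['R']).T@p['t'],3),np.round(np.array(p['R'])[2],2))
    for q in('ring_a_center','pan_left_spindle','pan_left_plate','tub_red_center','tub_yellow_center','rider_pad'): print(q,sil(q,p,4))
E
```

```text
{'clock': 0.0, 'qpos': array([ 1.15566674e+00,  2.63557524e-01, -4.89308052e-02,  1.25939799e+00,
       -3.95366806e-05,  1.41549707e+00]), 'dq': array([-1.18086833e-03, -6.82874429e-04, -2.27979262e-07, -1.09374709e-03,
        7.29799013e-04, -2.25047020e-03]), 'joint_torque': array([-2.05926684e-03, -6.37606430e+01,  3.84561682e+01,  1.34871667e-02,
       -2.27382029e-04, -5.51604415e-07]), 'eef_pos': array([0.13478647, 0.50712285, 0.23080941]), 'orientation': array([-4.06958502e-01, -3.11485119e+00,  1.66031964e-03]), 'ft_force': array([0.07940485, 0.29584508, 0.43909493]), 'moment': array([ 0.02797268,  0.02359379, -0.07709081]), 'finger_force': 0.0, 'finger_gap': 0.08558626146730583}
scene [[382.0, 0.0, 315.2], [0.0, 382.0, 202.3], [0.0, 0.0, 1.0]] [1.19  0.477 0.882] [-0.56 -0.44 -0.7 ]
ring_a_center [(0.53, [357, 231, 370, 248], [364.2, 240.5]), (0.52, [398, 225, 411, 240], [405.6, 233.3]), (0.5, [320, 301, 336, 321], [329.5, 311.6])]
pan_left_spindle [(0.72, [326, 224, 385, 283], [356.4, 256.0])]
pan_left_plate [(0.74, [323, 228, 385, 279], [356.9, 256.3]), (0.45, [245, 17
[... 478 characters left out ...]
 [255, 134, 265, 147], [260.4, 140.0])]
pan_left_spindle [(0.76, [238, 153, 285, 195], [262.8, 175.5])]
pan_left_plate [(0.82, [241, 153, 284, 196], [262.6, 175.2]), (0.67, [343, 172, 356, 188], [349.2, 181.2])]
tub_red_center [(0.65, [247, 151, 266, 170], [259.4, 159.5]), (0.21, [432, 209, 458, 232], [444.2, 220.4])]
tub_yellow_center [(0.83, [338, 144, 362, 166], [348.4, 155.2]), (0.26, [409, 144, 475, 194], [441.4, 168.2])]
rider_pad [(0.58, [301, 206, 313, 215], [306.0, 210.8])]
wrist [[309.7, 0.0, 317.1], [0.0, 309.7, 201.1], [0.0, 0.0, 1.0]] [0.061 0.527 0.374] [ 0.29 -0.08 -0.95]
ring_a_center []
pan_left_spindle []
pan_left_plate []
tub_red_center []
tub_yellow_center []
rider_pad []
```

```bash
python3 - <<'E'
import cv2
a=cv2.imread('pics/scene0.png')[120:340,190:450];b=cv2.imread('pics/top0.png')[100:280,200:500]
cv2.imwrite('pics/v1.png',cv2.resize(a,None,fx=2.7,fy=2.7,interpolation=2))
cv2.imwrite('pics/v2.png',cv2.resize(b,None,fx=2.66,fy=2.66,interpolation=2))
E
```

```text
(no output)
```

View pics/v1.png

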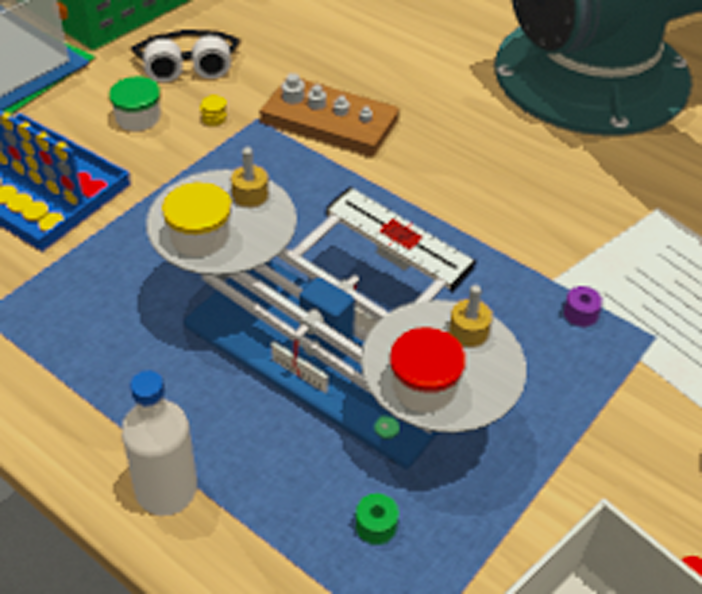

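View pics/v2.png

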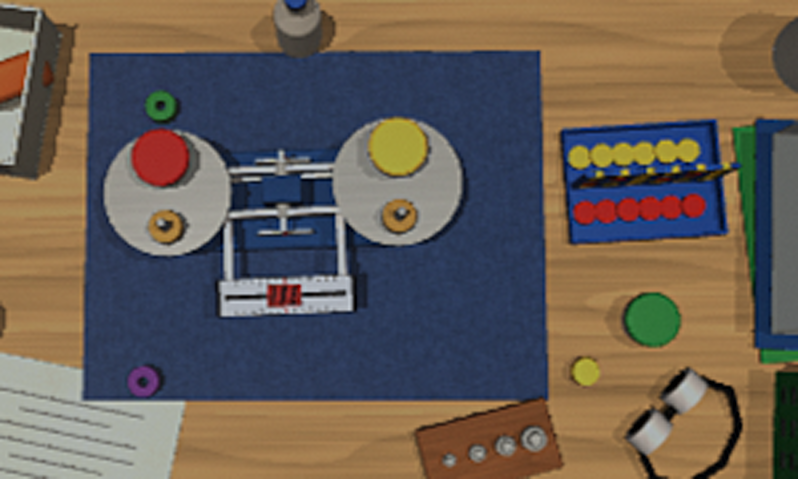

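The red tub is on the left pan (v1 right side, +y), which hangs low. The ring to move is ring_a, on the left spindle: v1 (475,310), v2 (166,226). The target spindle is the right one, v2 (402,213). The rider is at v2 (284,295). The look-alikes are green at v2 (160,105) and purple at (144,381).

```bash
cat >> h.py <<'E'
def tri(obs):
    A=np.zeros((3,3));b=np.zeros(3)
    for o,d in obs:
        M=np.eye(3)-np.outer(d,d);A+=M;b+=M@o
    X=np.linalg.solve(A,b);return X,[round(float(np.linalg.norm((np.eye(3)-np.outer(d,d))@(X-o)))*1e3,1) for o,d in obs]
E
python3 - <<'E'
from h import *
s=snap('scene');t=snap('top')
S=lambda x,y:ray(s,190+x/2.7,120+y/2.7)
T=lambda x,y:ray(t,200+x/2.66,100+y/2.66)
for n,a,b in [('Ltip',(475,288),(163,224)),('Rtip',(248,150),(403,212)),('Lplate',(444,364),(167,193)),('Rplate',(222,221),(398,183)),('Lring',(471,312),(166,227)),('Rring',(250,174),(399,217)),('pad',(401,234),(284,295)),('railL',(456,277),(219,298)),('railR',(346,195),(353,294)),('redlid',(428,358),(161,157)),('yel',(197,208),(398,147))]:
    X,r=tri([S(*a),T(*b)]);print(n,np.round(X,4),r)
E
```

```text
Ltip [0.5954 0.1734 0.163 ] [0.8, 0.8]
Rtip [ 0.6053 -0.1052  0.1875] [0.7, 0.7]
Lplate [0.6421 0.178  0.0977] [0.2, 0.2]
Rplate [ 0.6503 -0.1044  0.1186] [0.1, 0.1]
Lring [0.5961 0.1742 0.1298] [0.3, 0.3]
Rring [ 0.6046 -0.1035  0.1545] [0.5, 0.5]
pad [0.5171 0.0348 0.0864] [0.4, 0.4]
railL [0.5163 0.113  0.0704] [3.1, 3.1]
railR [ 0.5159 -0.0472  0.0954] [3.2, 3.2]
redlid [0.6782 0.1798 0.1435] [0.9, 0.9]
yel [ 0.6855 -0.1019  0.1646] [0.2, 0.2]
```

Call:
{"name": "carry_out", "arguments": {"moves": [{"x": 3.8, "y": -2.7, "roll": 0.03}, {"x": 3.8, "y": -2.7, "roll": 0.03}, {"x": 3.8, "y": -2.7, "roll": 0.03}, {"x": 3.8, "y": -2.7, "roll": 0.03}, {"x": 3.8, "y": -2.7, "roll": 0.03}, {"x": 3.8, "y": -2.7, "roll": 0.03}, {"x": 3.8, "y": -2.7, "roll": 0.03}, {"x": 3.8, "y": -2.7, "roll": 0.03}, {"x": 3.8, "y": -2.7, "roll": 0.03}, {"x": 3.8, "y": -2.7, "roll": 0.02}, {"x": 3.8, "y": -2.7}, {"gripper": 6.5}]}}

```text
schema error: expected keys gripper, x, y, z, roll
```

Call:
{"name": "carry_out", "arguments": {"moves": [{"x": 3.8, "y": -2.7, "z": 0, "roll": 0.03, "gripper": 8.5}, {"x": 3.8, "y": -2.7, "z": 0, "roll": 0.03, "gripper": 8.5}, {"x": 3.8, "y": -2.7, "z": 0, "roll": 0.03, "gripper": 8.5}, {"x": 3.8, "y": -2.7, "z": 0, "roll": 0.03, "gripper": 8.5}, {"x": 3.8, "y": -2.7, "z": 0, "roll": 0.03, "gripper": 8.5}, {"x": 3.8, "y": -2.7, "z": 0, "roll": 0.03, "gripper": 8.5}, {"x": 3.8, "y": -2.7, "z": 0, "roll": 0.03, "gripper": 8.5}, {"x": 3.8, "y": -2.7, "z": 0, "roll": 0.03, "gripper": 8.5}, {"x": 3.8, "y": -2.7, "z": 0, "roll": 0.03, "gripper": 8.5}, {"x": 3.8, "y": -2.7, "z": 0, "roll": 0.02, "gripper": 8.5}, {"x": 3.8, "y": -2.7, "z": 0, "roll": 0, "gripper": 6.5}, {"x": 0, "y": 0, "z": 0, "roll": 0, "gripper": 6.5}]}}

```text
clock: 2.35
eef_pos: [0.5566, 0.2072, 0.2302]
orientation: [-0.041, 3.141, -0.001]
ft_force: [-0.9, 0.5, -0.7]
finger_gap: 0.065
finger_force: 0.0
```

```bash
python3 - <<'E'
from h import *
print(manip.read_state()['eef_pos'])
p=snap('wrist','w1')
for q in('ring_a_center','pan_left_plate','tub_red_center'): print(q,sil(q,p,3))
for X in [(.597,.1767,.161),(.597,.1767,.125),(.6421,.178,.097)]: print(np.round(proj(p,X,True),1))
E
```

```text
[0.55655938 0.20719883 0.23021722]
ring_a_center [(0.73, [262, 215, 306, 270], [282.4, 242.1]), (0.58, [314, 35, 347, 71], [329.8, 51.5]), (0.35, [0, 94, 15, 110], [6.3, 102.7])]
pan_left_plate [(0.83, [213, 203, 361, 330], [299.2, 258.8])]
tub_red_center [(0.81, [249, 286, 321, 350], [286.9, 317.7]), (0.63, [0, 191, 28, 271], [12.4, 226.3]), (0.48, [475, 225, 502, 253], [490.4, 237.0])]
[277.1 262.4]
[281.9 242.9]
[286.9 271. ]
```

View pics/w1.png

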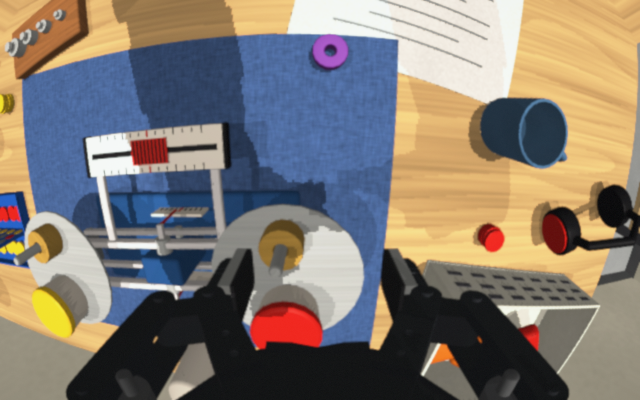

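The ring shows at (281,242) with the spindle tip at about (276,267), close to the estimate. I'll move over it.

Call:
{"name": "carry_out", "arguments": {"moves": [{"x": 2.0, "y": -1.5, "z": -1, "roll": 0, "gripper": 6.5}, {"x": 2.0, "y": -1.5, "z": -1, "roll": 0, "gripper": 6.5}, {"x": 0, "y": 0, "z": -1, "roll": 0, "gripper": 6.5}, {"x": 0, "y": 0, "z": 0, "roll": 0, "gripper": 6.5}, {"x": 0, "y": 0, "z": 0, "roll": 0, "gripper": 6.5}]}}

```text
clock: 3.05
eef_pos: [0.5919, 0.1813, 0.2017]
orientation: [0.049, -3.141, -0.0]
ft_force: [-0.3, 0.3, -0.4]
finger_gap: 0.065
finger_force: 0.0
```

```bash
python3 - <<'E'
from h import *
print(manip.read_state()['eef_pos'],manip.read_state()['ft_force'])
p=snap('wrist','w2')
for q in('ring_a_center','pan_left_plate','tub_red_center'): print(q,sil(q,p,3))
for X in [(.597,.1767,.161),(.597,.1767,.125),(.6421,.178,.097)]: print(np.round(proj(p,X,True),1))
c=p['image'][180:380,200:440,::-1]
cv2.imwrite('pics/w2c.png',cv2.resize(c,None,fx=3,fy=3,interpolation=2))
E
```

```text
[0.59185386 0.18131601 0.20173078] [-0.33774562  0.26254811 -0.3624172 ]
ring_a_center [(0.66, [339, 0, 376, 38], [356.6, 17.8]), (0.57, [284, 187, 340, 251], [310.5, 217.1]), (0.3, [134, 99, 180, 130], [155.7, 115.5])]
pan_left_plate [(0.58, [223, 169, 398, 318], [313.4, 240.0])]
tub_red_center [(0.94, [271, 273, 355, 347], [313.4, 310.3]), (0.65, [16, 263, 82, 329], [49.0, 295.1])]
[310.  237.1]
[311.1 217.7]
[311.9 254. ]
```

View pics/w2c.png

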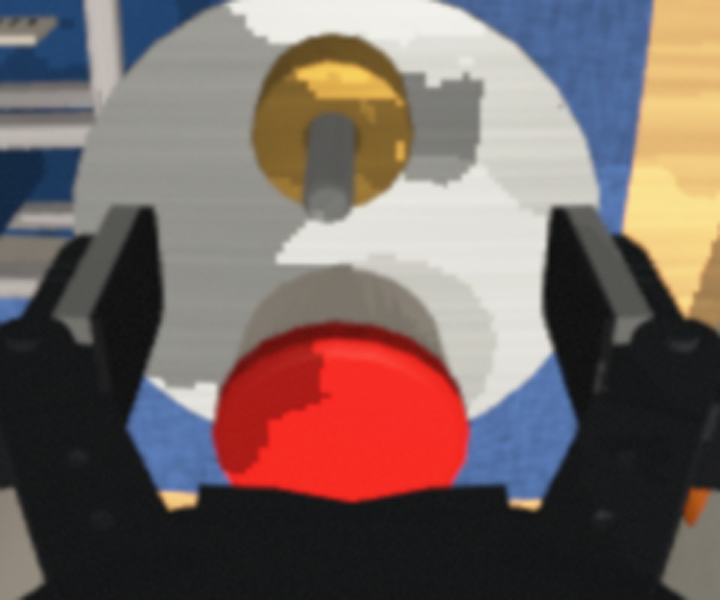

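```bash
python3 - <<'E'
from h import *
p=snap('wrist')
print(np.round(-np.array(p['R']).T@p['t'],4),np.round(np.array(p['R']),3).tolist())
for z in(.158,.161,.165): print(atz(p,309.3,246.8,z,True))
for z in(.122,.125,.13): print(atz(p,310.3,221.5,z,True))
s=snap('scene');t=snap('top')
print(tri([ray(p,309.3,246.8,True),ray(s,190+475/2.7,120+288/2.7)]),tri([ray(p,309.3,246.8,True),ray(s,190+475/2.7,120+288/2.7),ray(t,200+163/2.66,100+224/2.66)]))
# plate contour fit
d=manip.silhouettes('pan_left_plate',p)[0]['region']
ys,xs=np.where(d);print(xs.min(),xs.max(),ys.min())
# top: plate circle fits
for n in('pan_left_plate','ring_a_center'):
  for d in manip.silhouettes(n,t)[:3]:
    c=max(cv2.findContours(d['region'].astype('uint8'),0,2)[0],key=cv2.contourArea);print(n,d['confidence'],cv2.minEnclosingCircle(c))
c=t['image'][125:225,235:375,::-1]
cv2.imwrite('pics/t2.png',cv2.resize(c,None,fx=5.7,fy=5.7,interpolation=cv2.INTER_CUBIC))
E
```

```text
[0.5157 0.1785 0.3449] [[-0.031, 1.0, -0.001], [0.954, 0.03, 0.299], [0.299, 0.009, -0.954]]
[0.60641376 0.17595459 0.158     ]
[0.60495705 0.1759949  0.161     ]
[0.60301478 0.17604863 0.165     ]
[0.60218712 0.17576767 0.122     ]
[0.60102254 0.17580398 0.125     ]
[0.59908157 0.17586449 0.13      ]
(array([0.60056563, 0.17647849, 0.16975049]), [0.4, 0.4]) (array([0.59823017, 0.17465444, 0.16776859]), [3.4, 1.3, 4.0])
225 400 172
pan_left_plate 0.85 ((267.0, 173.5), 23.048959732055664)
ring_a_center 0.69 ((260.25, 140.25), 6.373874664306641)
```

View pics/t2.png

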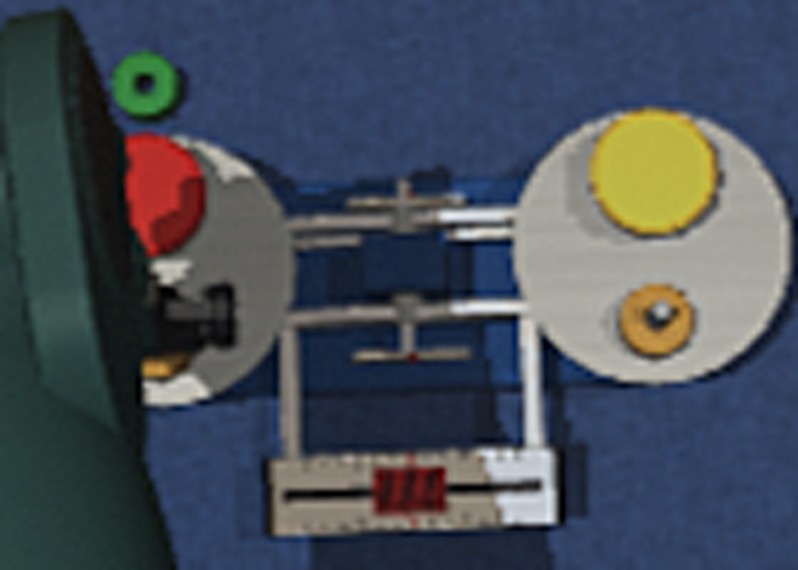

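The left tip sits at about (0.600, 0.176). I'll take the same wrist view over the right spindle, shifted by the expected spindle offset, so the transfer vector can be measured differentially.

Call:
{"name": "carry_out", "arguments": {"moves": [{"x": 0.15, "y": -4.65, "z": 0.4, "roll": 0, "gripper": 6.5}, {"x": 0.15, "y": -4.65, "z": 0.4, "roll": 0, "gripper": 6.5}, {"x": 0.15, "y": -4.65, "z": 0.4, "roll": 0, "gripper": 6.5}, {"x": 0.15, "y": -4.65, "z": 0.4, "roll": 0, "gripper": 6.5}, {"x": 0.15, "y": -4.65, "z": 0.4, "roll": 0, "gripper": 6.5}, {"x": 0.15, "y": -4.65, "z": 0.2, "roll": 0, "gripper": 6.5}, {"x": 0, "y": 0, "z": 0, "roll": 0, "gripper": 6.5}, {"x": 0, "y": 0, "z": 0, "roll": 0, "gripper": 6.5}, {"x": 0, "y": 0, "z": 0, "roll": 0, "gripper": 6.5}]}}

```text
clock: 4.45
eef_pos: [0.6018, -0.0979, 0.2232]
orientation: [0.048, -3.141, -0.0]
ft_force: [0.0, 0.2, 0.0]
finger_gap: 0.0651
finger_force: 0.0
```

```bash
python3 - <<'E'
from h import *
print(manip.read_state()['eef_pos'],manip.read_state()['ft_force'])
p=snap('wrist','w3')
print(sil('ring_a_center',p,3),sil('tub_yellow_center',p))
a=cv2.imread('pics/w2.png')[180:280,270:370];b=cv2.imread('pics/w3.png')[180:280,270:370]
cv2.imwrite('pics/w23.png',cv2.resize(np.hstack([a,b]),None,fx=4,fy=4,interpolation=cv2.INTER_CUBIC))
for z in(.183,.187,.1905): print(atz(p,309.3,246.8,z,True))
t=snap('top');print(sil('pan_left_plate',t))
E
```

```text
[ 0.60179639 -0.09788507  0.22322563] [0.03546318 0.17726323 0.00223351]
[(0.89, [489, 277, 517, 306], [501.8, 291.6]), (0.8, [538, 38, 566, 70], [550.8, 54.9]), (0.23, [530, 246, 590, 313], [558.7, 276.9])] [(0.57, [265, 269, 355, 342], [311.8, 309.3])]
[ 0.61373078 -0.10283447  0.183     ]
[ 0.61179389 -0.10278051  0.187     ]
[ 0.61009911 -0.1027333   0.1905    ]
[(0.68, [241, 150, 286, 197], [263.5, 174.8])]
```

View pics/w23.png

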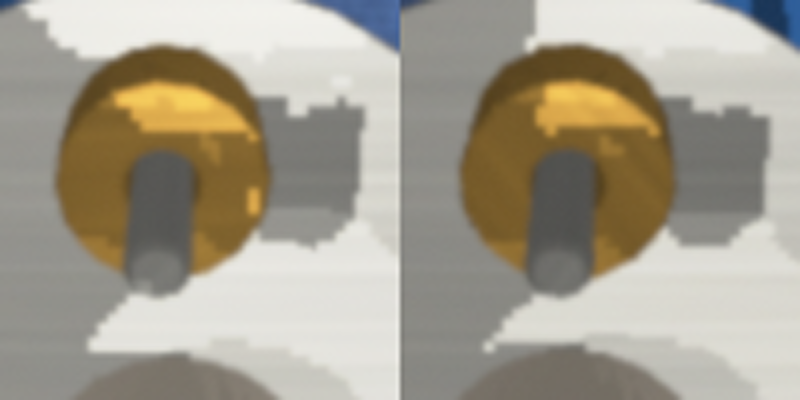

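Both views match to within about 0.3 mm, so R−L = (+9.9, −279.2, +21.5) mm. I'll go back and grasp.

Call:
{"name": "carry_out", "arguments": {"moves": [{"x": -0.03, "y": 4.57, "z": 0, "roll": 0, "gripper": 6.5}, {"x": -0.03, "y": 4.57, "z": 0, "roll": 0, "gripper": 6.5}, {"x": -0.03, "y": 4.57, "z": 0, "roll": 0, "gripper": 6.5}, {"x": -0.03, "y": 4.57, "z": 0, "roll": 0, "gripper": 6.5}, {"x": -0.03, "y": 4.57, "z": 0, "roll": 0, "gripper": 6.5}, {"x": -0.03, "y": 4.57, "z": 0, "roll": 0, "gripper": 6.5}, {"x": 0, "y": 0, "z": -2, "roll": 0, "gripper": 6.5}, {"x": 0, "y": 0, "z": -2, "roll": 0, "gripper": 6.5}, {"x": 0, "y": 0, "z": -2, "roll": 0, "gripper": 6.5}, {"x": 0, "y": 0, "z": -2, "roll": 0, "gripper": 6.5}, {"x": 0, "y": 0, "z": -2, "roll": 0, "gripper": 6.5}, {"x": 0, "y": 0, "z": 0, "roll": 0, "gripper": 6.5}]}}

```text
clock: 5.9
eef_pos: [0.5986, 0.1758, 0.1211]
orientation: [0.048, -3.138, 0.001]
ft_force: [-0.2, -0.0, 0.2]
finger_gap: 0.0649
finger_force: 0.0
```

```bash
python3 - <<'E'
from h import *
s=manip.read_state();print(s['eef_pos'],s['ft_force'],s['finger_force'])
p=snap('wrist','w4')
c=p['image'][180:380,200:440,::-1]
cv2.imwrite('pics/w4c.png',cv2.resize(c,None,fx=3,fy=3,interpolation=2))
E
```

```text
[0.59860962 0.17583714 0.12113769] [-0.23074007 -0.02149388  0.23372693] 0.0
```

View pics/w4c.png

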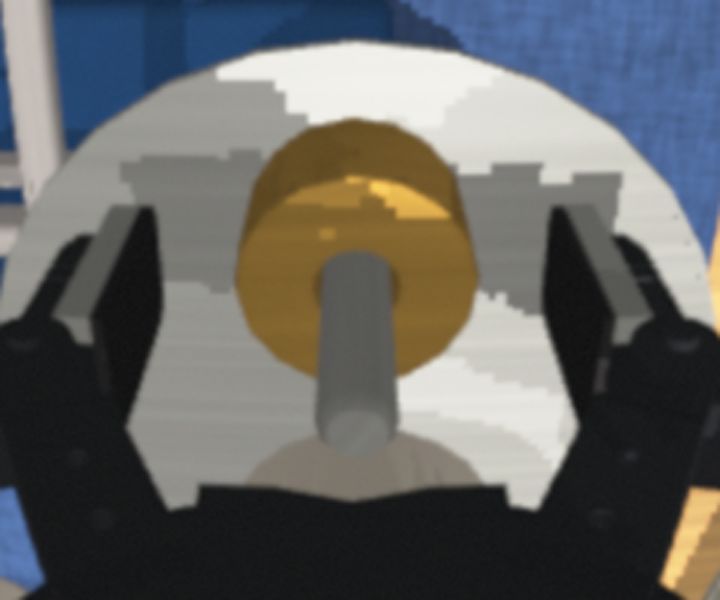

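```bash
python3 - <<'E'
from h import *
import numpy as np
p=snap('wrist')
R=np.array(p['R']);
# w2 camera: same orientation up to tiny; use recorded pose
import copy
q=copy.deepcopy(p);q['R']=np.array([[-0.031,1.0,-0.001],[0.954,0.03,0.299],[0.299,0.009,-0.954]])
q['t']=-q['R']@np.array([0.5157,0.1785,0.3449])
print(np.round(-R.T@p['t'],4))
for n,a,b in(('tip',(309.5,247.5),(319,324)),('hole',(310.6,222.5),(319,275.5)),('ringtopfront',(311,200.5),(319,239.5))):
    print(n,tri([ray(q,*a,True),ray(p,*b,True)]))
for z in(.097,.1,.103):  # plate front edge & ring top candidates
    print(z,atz(p,319,194,z,True),atz(p,319,220,z,True))
for z in(.161,.165,.168): print(atz(p,319,324,z,True))
for z in(.125,.129,.132): print(atz(p,319,273,z,True))
E
```

```text
[0.5228 0.1735 0.2659]
tip (array([0.59877351, 0.17649269, 0.1751508 ]), [0.1, 0.1])
hole (array([0.59219843, 0.17644343, 0.15022822]), [0.1, 0.1])
ringtopfront (array([0.58038923, 0.17614725, 0.13834726]), [0.2, 0.2])
0.097 [0.57093021 0.17586498 0.097     ] [0.58666784 0.17638143 0.097     ]
0.1 [0.57007443 0.17582247 0.1       ] [0.58553246 0.17632975 0.1       ]
0.103 [0.56921866 0.17577997 0.103     ] [0.58439708 0.17627807 0.103     ]
[0.61064411 0.17690002 0.161     ]
[0.60729164 0.17676927 0.165     ]
[0.60477729 0.17667122 0.168     ]
[0.60584062 0.17689075 0.125     ]
[0.60348139 0.17679369 0.129     ]
[0.60171196 0.17672089 0.132     ]
```

Call:
{"name": "carry_out", "arguments": {"moves": [{"x": 0.15, "y": 0.05, "z": -0.6, "roll": 0, "gripper": 6.5}, {"x": 0.15, "y": 0, "z": -0.5, "roll": 0, "gripper": 6.5}, {"x": 0, "y": 0, "z": 0, "roll": 0, "gripper": 5.0}, {"x": 0, "y": 0, "z": 0, "roll": 0, "gripper": 4.4}, {"x": 0, "y": 0, "z": 0, "roll": 0, "gripper": 4.2}]}}

```text
clock: 6.5
eef_pos: [0.6031, 0.1761, 0.1125]
orientation: [-0.047, 3.141, 0.0]
ft_force: [-0.1, -0.2, 0.3]
finger_gap: 0.0419
finger_force: 0.0
```

Call:
{"name": "carry_out", "arguments": {"moves": [{"x": 0, "y": 0, "z": -0.2, "roll": 0, "gripper": 4.2}, {"x": 0, "y": 0, "z": 0, "roll": 0, "gripper": 4.0}, {"x": 0, "y": 0, "z": 0, "roll": 0, "gripper": 3.6}, {"x": 0, "y": 0, "z": 0, "roll": 0, "gripper": 3.6}, {"x": 0, "y": 0, "z": 0, "roll": 0, "gripper": 3.6}]}}

```text
clock: 7.0
eef_pos: [0.6032, 0.1761, 0.1106]
orientation: [-0.047, 3.141, 0.0]
ft_force: [-0.9, 0.9, 6.0]
finger_gap: 0.0383
finger_force: 59.7
```

Call:
{"name": "carry_out", "arguments": {"moves": [{"x": 0, "y": 0, "z": 0.3, "roll": 0, "gripper": 3.6}, {"x": 0, "y": 0, "z": 0.3, "roll": 0, "gripper": 3.6}, {"x": 0, "y": 0, "z": 0.3, "roll": 0, "gripper": 3.6}, {"x": 0, "y": 0, "z": 0, "roll": 0, "gripper": 3.6}]}}

```text
clock: 7.4
eef_pos: [0.6032, 0.1761, 0.1196]
orientation: [-0.047, 3.141, 0.0]
ft_force: [-0.1, -0.4, -2.2]
finger_gap: 0.0385
finger_force: 60.4
```

```bash
python3 - <<'E'
from h import *
s=manip.read_state();print(s['eef_pos'],s['ft_force'],s['moment'],s['finger_force'],s['finger_gap'])
p=snap('wrist','w5')
c=p['image'][180:380,200:440,::-1]
cv2.imwrite('pics/w5c.png',cv2.resize(c,None,fx=3,fy=3,interpolation=2))
E
```

```text
[0.60320238 0.17609093 0.11961982] [-0.10361649 -0.39113491 -2.16497633] [ 0.02682558 -0.01895524 -0.03103249] 60.35286884754896 0.03850658883730035
```

View pics/w5c.png

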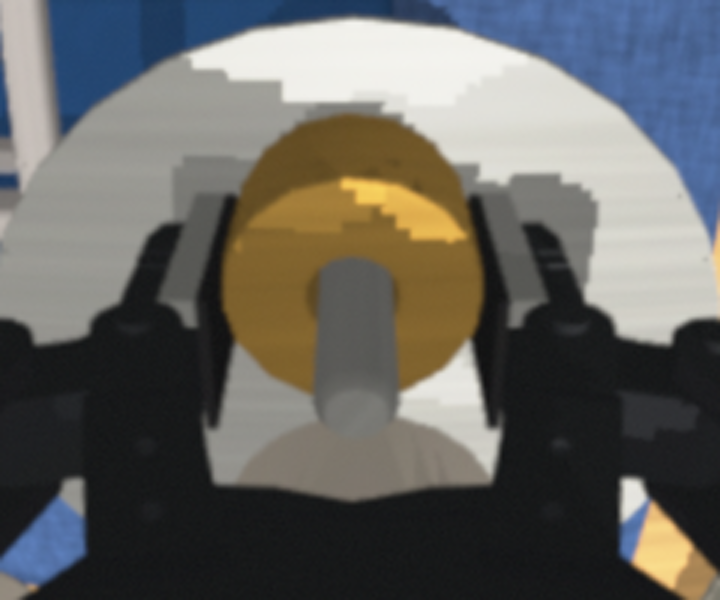

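Ring_a is held squarely, 2.2 N, with the spindle central in its hole. I'll lift and transfer.

Call:
{"name": "carry_out", "arguments": {"moves": [{"x": 0, "y": 0, "z": 1.5, "roll": 0, "gripper": 3.6}, {"x": 0, "y": 0, "z": 2.5, "roll": 0, "gripper": 3.6}, {"x": 0, "y": 0, "z": 2.5, "roll": 0, "gripper": 3.6}, {"x": 0, "y": 0, "z": 2.5, "roll": 0, "gripper": 3.6}, {"x": 0, "y": 0, "z": 1.5, "roll": 0, "gripper": 3.6}, {"x": 0.1, "y": -2.9, "z": 0, "roll": 0, "gripper": 3.6}, {"x": 0.2, "y": -5, "z": 0, "roll": 0, "gripper": 3.6}, {"x": 0.2, "y": -5, "z": 0, "roll": 0, "gripper": 3.6}, {"x": 0.2, "y": -5, "z": 0, "roll": 0, "gripper": 3.6}, {"x": 0.2, "y": -5, "z": 0, "roll": 0, "gripper": 3.6}, {"x": 0.1, "y": -4, "z": 0, "roll": 0, "gripper": 3.6}, {"x": 0, "y": -1, "z": 0, "roll": 0, "gripper": 3.6}]}}

```text
clock: 8.65
eef_pos: [0.6129, -0.1067, 0.2238]
orientation: [0.042, -3.141, 0.001]
ft_force: [0.4, 0.9, -2.6]
finger_gap: 0.0386
finger_force: 60.9
```

Call:
{"name": "carry_out", "arguments": {"moves": [{"x": 0, "y": 0, "z": 0, "roll": 0, "gripper": 3.6}, {"x": 0, "y": 0, "z": 0, "roll": 0, "gripper": 3.6}, {"x": 0, "y": 0, "z": 0, "roll": 0, "gripper": 3.6}]}}

```text
clock: 8.95
eef_pos: [0.6131, -0.1014, 0.2243]
orientation: [0.05, -3.141, -0.0]
ft_force: [-0.0, 0.7, -2.1]
finger_gap: 0.0385
finger_force: 60.9
```

```bash
python3 - <<'E'
from h import *
s=manip.read_state();print(s['eef_pos'],s['orientation'],s['ft_force'],s['moment'],s['finger_force'],s['finger_gap'])
E
```

```text
[ 0.61306723 -0.10135824  0.22432669] [ 4.98547782e-02 -3.14115613e+00 -3.41936256e-04] [-0.03933765  0.73110709 -2.06299951] [-0.01444519  0.02613155 -0.04367861] 60.88893223553896 0.03848220079431751
```

Call:
{"name": "carry_out", "arguments": {"moves": [{"x": 0, "y": -0.1, "z": -1.0, "roll": 0, "gripper": 3.6}, {"x": 0, "y": 0, "z": -0.5, "roll": 0, "gripper": 3.6}, {"x": 0, "y": 0, "z": 0, "roll": 0, "gripper": 3.6}, {"x": 0, "y": 0, "z": 0, "roll": 0, "gripper": 3.6}]}}

```text
clock: 9.35
eef_pos: [0.6129, -0.1035, 0.2091]
orientation: [0.048, -3.141, -0.0]
ft_force: [0.2, 0.6, -2.2]
finger_gap: 0.0386
finger_force: 60.9
```

Call:
{"name": "carry_out", "arguments": {"moves": [{"x": 0.02, "y": 0.04, "z": -0.4, "roll": 0, "gripper": 3.6}, {"x": 0, "y": 0, "z": -0.4, "roll": 0, "gripper": 3.6}, {"x": 0, "y": 0, "z": -0.3, "roll": 0, "gripper": 3.6}, {"x": 0, "y": 0, "z": -0.2, "roll": 0, "gripper": 3.6}, {"x": 0, "y": 0, "z": 0, "roll": 0, "gripper": 3.6}]}}

```text
clock: 9.85
eef_pos: [0.6131, -0.1034, 0.1959]
orientation: [0.047, -3.141, -0.0]
ft_force: [-0.1, 0.7, -2.4]
finger_gap: 0.0383
finger_force: 60.9
```

Call:
{"name": "carry_out", "arguments": {"moves": [{"x": 0, "y": 0, "z": -0.2, "roll": 0, "gripper": 3.6}, {"x": 0, "y": 0, "z": -0.1, "roll": 0, "gripper": 3.6}, {"x": 0, "y": 0, "z": 0, "roll": 0, "gripper": 3.6}]}}

```text
clock: 10.15
eef_pos: [0.6132, -0.1033, 0.1932]
orientation: [0.047, -3.141, -0.0]
ft_force: [0.2, 0.2, -2.4]
finger_gap: 0.0383
finger_force: 60.9
```

Call:
{"name": "carry_out", "arguments": {"moves": [{"x": 0, "y": 0, "z": -0.2, "roll": 0, "gripper": 3.6}, {"x": 0, "y": 0, "z": -0.1, "roll": 0, "gripper": 3.6}, {"x": 0, "y": 0, "z": 0, "roll": 0, "gripper": 3.6}]}}

```text
clock: 10.45
eef_pos: [0.6132, -0.1033, 0.1901]
orientation: [0.047, -3.141, -0.0]
ft_force: [0.3, 0.2, -1.5]
finger_gap: 0.0385
finger_force: 60.9
```

Call:
{"name": "carry_out", "arguments": {"moves": [{"x": 0, "y": 0, "z": -0.2, "roll": 0, "gripper": 3.6}, {"x": 0, "y": 0, "z": -0.2, "roll": 0, "gripper": 3.6}, {"x": 0, "y": 0, "z": 0, "roll": 0, "gripper": 3.6}]}}

```text
clock: 10.75
eef_pos: [0.6131, -0.1034, 0.1859]
orientation: [0.047, -3.141, -0.0]
ft_force: [0.4, 1.2, -1.8]
finger_gap: 0.0386
finger_force: 60.9
```

```bash
python3 - <<'E'
from h import *
s=manip.read_state();print(s['eef_pos'],s['ft_force'],s['moment'])
p=snap('wrist','w6')
a=p['image'][180:380,200:440,::-1]
cv2.imwrite('pics/w6c.png',cv2.resize(a,None,fx=3,fy=3,interpolation=2))
E
```

```text
[ 0.61312125 -0.10335042  0.18592826] [ 0.38069359  1.15692917 -1.83842927] [-0.04772313  0.01829272 -0.00706633]
```

View pics/w6c.png

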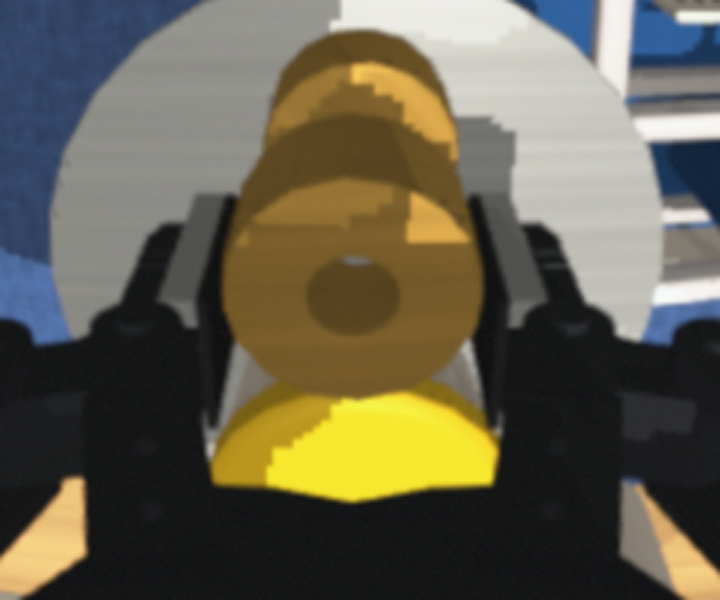

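The spindle tip shows inside the hole at crop (356,260) with almost no force, so the ring is threading. I'll ease a little towards +y and continue.

Call:
{"name": "carry_out", "arguments": {"moves": [{"x": 0.01, "y": 0.04, "z": -0.2, "roll": 0, "gripper": 3.6}, {"x": 0, "y": 0, "z": -0.2, "roll": 0, "gripper": 3.6}, {"x": 0, "y": 0, "z": -0.2, "roll": 0, "gripper": 3.6}, {"x": 0, "y": 0, "z": 0, "roll": 0, "gripper": 3.6}]}}

```text
clock: 11.2
eef_pos: [0.6133, -0.1029, 0.1799]
orientation: [0.047, -3.141, -0.0]
ft_force: [-0.0, -0.1, -2.0]
finger_gap: 0.0384
finger_force: 60.9
```

Call:
{"name": "carry_out", "arguments": {"moves": [{"x": 0, "y": 0.01, "z": -0.2, "roll": 0, "gripper": 3.6}, {"x": 0, "y": 0, "z": -0.2, "roll": 0, "gripper": 3.6}, {"x": 0, "y": 0, "z": -0.2, "roll": 0, "gripper": 3.6}, {"x": 0, "y": 0, "z": 0, "roll": 0, "gripper": 3.6}]}}

```text
clock: 11.6
eef_pos: [0.6132, -0.1028, 0.1739]
orientation: [0.047, -3.141, -0.0]
ft_force: [-0.4, 0.1, -2.3]
finger_gap: 0.0385
finger_force: 60.9
```

Call:
{"name": "carry_out", "arguments": {"moves": [{"x": 0, "y": 0, "z": -0.2, "roll": 0, "gripper": 3.6}, {"x": 0, "y": 0, "z": -0.2, "roll": 0, "gripper": 3.6}, {"x": 0, "y": 0, "z": -0.2, "roll": 0, "gripper": 3.6}, {"x": 0, "y": 0, "z": -0.2, "roll": 0, "gripper": 3.6}, {"x": 0, "y": 0, "z": -0.2, "roll": 0, "gripper": 3.6}, {"x": 0, "y": 0, "z": 0, "roll": 0, "gripper": 3.6}]}}

```text
clock: 12.2
eef_pos: [0.6133, -0.1028, 0.164]
orientation: [0.047, -3.141, -0.0]
ft_force: [-0.0, 0.5, -1.6]
finger_gap: 0.0387
finger_force: 60.9
```

Call:
{"name": "carry_out", "arguments": {"moves": [{"x": 0, "y": 0, "z": -0.1, "roll": 0, "gripper": 3.6}, {"x": 0, "y": 0, "z": -0.1, "roll": 0, "gripper": 3.6}, {"x": 0, "y": 0, "z": 0, "roll": 0, "gripper": 3.6}]}}

```text
clock: 12.5
eef_pos: [0.6133, -0.1028, 0.1622]
orientation: [0.047, -3.141, -0.0]
ft_force: [-0.3, -0.6, -2.8]
finger_gap: 0.0384
finger_force: 60.9
```

Call:
{"name": "carry_out", "arguments": {"moves": [{"x": 0, "y": 0, "z": -0.1, "roll": 0, "gripper": 3.6}, {"x": 0, "y": 0, "z": 0, "roll": 0, "gripper": 3.6}, {"x": 0, "y": 0, "z": 0, "roll": 0, "gripper": 3.6}]}}

```text
clock: 12.8
eef_pos: [0.6134, -0.1028, 0.1613]
orientation: [-0.047, 3.141, -0.0]
ft_force: [-0.1, 0.6, -2.5]
finger_gap: 0.0384
finger_force: 60.9
```

Call:
{"name": "carry_out", "arguments": {"moves": [{"x": 0, "y": 0, "z": -0.1, "roll": 0, "gripper": 3.6}, {"x": 0, "y": 0, "z": 0, "roll": 0, "gripper": 3.6}, {"x": 0, "y": 0, "z": 0, "roll": 0, "gripper": 3.6}]}}

```text
clock: 13.1
eef_pos: [0.6134, -0.1029, 0.1604]
orientation: [-0.047, 3.141, -0.0]
ft_force: [-0.5, -0.6, 0.2]
finger_gap: 0.0384
finger_force: 61.1
```

Seated: the contact took up the ring's weight at the predicted height. I'll release.

Call:
{"name": "carry_out", "arguments": {"moves": [{"x": 0, "y": 0, "z": 0, "roll": 0, "gripper": 4.0}, {"x": 0, "y": 0, "z": 0, "roll": 0, "gripper": 4.4}, {"x": 0, "y": 0, "z": 0, "roll": 0, "gripper": 5.5}, {"x": 0, "y": 0, "z": 0, "roll": 0, "gripper": 6.5}, {"x": 0, "y": 0, "z": 0, "roll": 0, "gripper": 6.5}]}}

```text
clock: 13.6
eef_pos: [0.6134, -0.1028, 0.1603]
orientation: [-0.047, 3.141, -0.0]
ft_force: [0.1, -0.2, 0.4]
finger_gap: 0.065
finger_force: 0.0
```

Call:
{"name": "carry_out", "arguments": {"moves": [{"x": 0, "y": 0, "z": 1, "roll": 0, "gripper": 6.5}, {"x": 0, "y": 0, "z": 2, "roll": 0, "gripper": 6.5}, {"x": 0, "y": 0, "z": 3, "roll": 0, "gripper": 6.5}, {"x": 0, "y": 0, "z": 1, "roll": 0, "gripper": 6.5}, {"x": -3, "y": 2, "z": 0, "roll": 0, "gripper": 3.0}, {"x": -3, "y": 3, "z": 0, "roll": 0, "gripper": 0}, {"x": -3, "y": 4, "z": 0, "roll": 0, "gripper": 0}, {"x": -2, "y": 3, "z": 0, "roll": 0, "gripper": 0}, {"x": 0, "y": 0, "z": 0, "roll": 0, "gripper": 0}, {"x": 0, "y": 0, "z": 0, "roll": 0, "gripper": 0}]}}

```text
clock: 14.6
eef_pos: [0.5033, 0.0176, 0.2308]
orientation: [-0.049, 3.14, -0.0]
ft_force: [0.1, 0.2, 0.1]
finger_gap: -0.0004
finger_force: 0.0
```

```bash
python3 - <<'E'
from h import *
s=manip.read_state();print(s['eef_pos'],s['ft_force'],s['finger_gap'])
p=snap('wrist','w7');S=snap('scene')
print(sil('rider_pad',p,3),sil('ring_a_center',S,4))
for X in [(.519,.034,.09),(.519,.034,.097)]: print(proj(p,X,True))
a=cv2.resize(p['image'][:,:,::-1],None,fx=.62,fy=.62);b=cv2.resize(S['image'][140:290,230:410,::-1],None,fx=2.2,fy=2.2,interpolation=2)
h=max(a.shape[0],b.shape[0]);a=cv2.copyMakeBorder(a,0,h-a.shape[0],0,0,0);b=cv2.copyMakeBorder(b,0,h-b.shape[0],0,0,0)
c=np.hstack([a,b]);print(c.shape);cv2.imwrite('pics/v7.png',c)
E
```

```text
[0.50327975 0.01756264 0.23078756] [0.12863586 0.15965924 0.14509519] -0.00038430931189064135
[(0.92, [315, 193, 358, 219], [335.4, 206.4])] [(0.56, [320, 303, 336, 322], [329.2, 312.2]), (0.55, [274, 174, 287, 192], [281.4, 182.0]), (0.46, [398, 225, 412, 242], [405.8, 233.2])]
(np.float64(333.947704922824), np.float64(205.28078314279193))
(np.float64(334.32303491010595), np.float64(207.59582343765842))
(330, 793, 3)
```

View pics/v7.png

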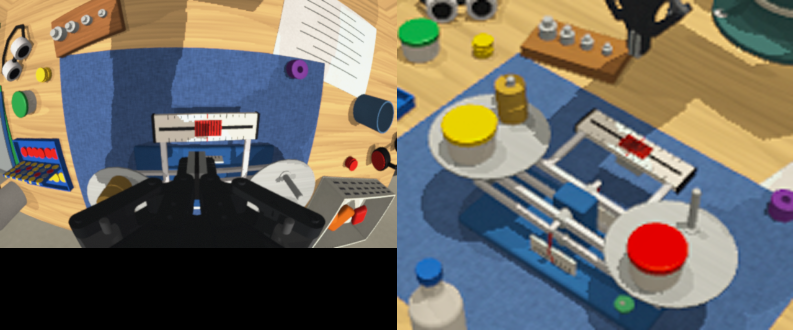

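Ring_a now sits stacked on the right spindle (right half of v7, at about (512,98)), and the left spindle is bare at (694,208). The rider pad is at wrist pixel (335,206). Next I'll work out the pad position and a tilt gauge from the lid colours in the scene camera.

```bash
cat >> h.py <<'E'
def lids(img):
    f=img.astype(float);r,g,b=f[...,0],f[...,1],f[...,2]
    o=[]
    for m,(x0,y0,x1,y1) in (((r>60)&(g<.45*r)&(b<.45*r),(325,232,375,285)),((r>60)&(g>.6*r)&(b<.35*r),(242,180,288,222))):
        k=np.zeros(m.shape,bool);k[y0:y1,x0:x1]=m[y0:y1,x0:x1]
        n,l,s,c=cv2.connectedComponentsWithStats(k.astype('uint8'))
        i=1+s[1:,4].argmax();o+=[c[i][0],c[i][1],s[i][4]]
    return np.round(o,2)
def gauge(p):
    """pixel rows of lid for level reference: model row shift per m of height"""
    l=lids(p['image']);return l
E
python3 - <<'E'
from h import *
print(lids(cv2.imread('pics/scene0.png')[:,:,::-1]))
S=snap('scene','s1');print(lids(S['image']))
for X in((.6782,.1798,.146),(.6855,-.1019,.168)): print(np.round(proj(S,X),2),np.round(np.array(proj(S,np.add(X,(0,0,.01))))-proj(S,X),2))
p=snap('wrist')
for z in(.083,.088,.093): print(atz(p,335.9,206.2,z,True))
r=sil('rider_pad',S);print(r)
if r: print(tri([ray(p,335.9,206.2,True),ray(S,*r[0][2])]))
E
```

```text
[348.01 252.69 519.   262.38 196.72 382.  ]
[347.91 252.76 514.   262.38 196.72 382.  ]
[348.22 251.93] [ 0.31 -2.59]
[262.8  196.13] [-0.3 -2.7]
[0.52234538 0.03526126 0.083     ]
[0.52070317 0.03489695 0.088     ]
[0.51906096 0.03453264 0.093     ]
[]
```

Call:
{"name": "carry_out", "arguments": {"moves": [{"x": 0.9, "y": 0.9, "z": -4, "roll": 0, "gripper": 0}, {"x": 0.9, "y": 0.8, "z": -4, "roll": 0, "gripper": 0}, {"x": 0, "y": 0, "z": -3, "roll": 0, "gripper": 0}, {"x": 0, "y": 0, "z": -1, "roll": 0, "gripper": 0}, {"x": 0, "y": 0, "z": 0, "roll": 0, "gripper": 0}, {"x": 0, "y": 0, "z": 0, "roll": 0, "gripper": 0}]}}

```text
clock: 15.55
eef_pos: [0.5221, 0.0338, 0.1116]
orientation: [-0.047, 3.14, -0.0]
ft_force: [0.1, 0.3, 1.1]
finger_gap: -0.0003
finger_force: 0.0
```

Call:
{"name": "carry_out", "arguments": {"moves": [{"x": 0, "y": 0, "z": -0.4, "roll": 0, "gripper": 0}, {"x": 0, "y": 0, "z": -0.4, "roll": 0, "gripper": 0}, {"x": 0, "y": 0, "z": -0.2, "roll": 0, "gripper": 0}, {"x": 0, "y": 0, "z": 0, "roll": 0, "gripper": 0}]}}

```text
clock: 15.95
eef_pos: [0.5213, 0.0341, 0.1002]
orientation: [0.047, -3.141, -0.0]
ft_force: [0.2, -0.2, 0.2]
finger_gap: -0.0001
finger_force: 0.0
```

Call:
{"name": "carry_out", "arguments": {"moves": [{"x": 0, "y": 0, "z": -0.3, "roll": 0, "gripper": 0}, {"x": 0, "y": 0, "z": -0.2, "roll": 0, "gripper": 0}, {"x": 0, "y": 0, "z": 0, "roll": 0, "gripper": 0}]}}

```text
clock: 16.25
eef_pos: [0.5212, 0.0342, 0.095]
orientation: [0.047, -3.141, -0.0]
ft_force: [-0.8, 0.1, 1.2]
finger_gap: -0.0
finger_force: 0.0
```

Call:
{"name": "carry_out", "arguments": {"moves": [{"x": 0, "y": 0, "z": -0.2, "roll": 0, "gripper": 0}, {"x": 0, "y": 0, "z": 0, "roll": 0, "gripper": 0}]}}

```text
clock: 16.45
eef_pos: [0.5215, 0.0341, 0.0934]
orientation: [-0.047, 3.141, -0.0]
ft_force: [-1.0, -0.0, 2.3]
finger_gap: -0.0002
finger_force: 1.3
```

Call:
{"name": "carry_out", "arguments": {"moves": [{"x": 0, "y": 0, "z": -0.1, "roll": 0, "gripper": 0}, {"x": 0, "y": 0, "z": 0, "roll": 0, "gripper": 0}]}}

```text
clock: 16.65
eef_pos: [0.5216, 0.0341, 0.093]
orientation: [-0.047, 3.14, -0.0]
ft_force: [-3.4, -0.3, 12.7]
finger_gap: -0.0004
finger_force: 6.1
```

Call:
{"name": "carry_out", "arguments": {"moves": [{"x": 0, "y": 0, "z": 0.06, "roll": 0, "gripper": 0}, {"x": 0, "y": 0, "z": 0, "roll": 0, "gripper": 0}]}}

```text
clock: 16.85
eef_pos: [0.5215, 0.0341, 0.0931]
orientation: [-0.047, 3.141, -0.0]
ft_force: [-0.8, -0.7, 6.0]
finger_gap: -0.0004
finger_force: 3.0
```

Call:
{"name": "carry_out", "arguments": {"moves": [{"x": 0, "y": -0.15, "z": 0.01, "roll": 0, "gripper": 0}, {"x": 0, "y": -0.15, "z": 0.01, "roll": 0, "gripper": 0}, {"x": 0, "y": 0, "z": 0, "roll": 0, "gripper": 0}]}}

```text
clock: 17.15
eef_pos: [0.5216, 0.0312, 0.0932]
orientation: [-0.047, 3.141, 0.001]
ft_force: [-0.9, 0.5, 4.7]
finger_gap: -0.0002
finger_force: 2.5
```

Call:
{"name": "carry_out", "arguments": {"moves": [{"x": 0, "y": -0.15, "z": -0.01, "roll": 0, "gripper": 0}, {"x": 0, "y": -0.15, "z": 0, "roll": 0, "gripper": 0}, {"x": 0, "y": -0.15, "z": 0, "roll": 0, "gripper": 0}]}}

```text
clock: 17.45
eef_pos: [0.5217, 0.0267, 0.0931]
orientation: [-0.048, 3.141, 0.001]
ft_force: [1.2, 2.1, 3.6]
finger_gap: -0.0003
finger_force: 1.8
```

Call:
{"name": "carry_out", "arguments": {"moves": [{"x": 0, "y": -0.15, "z": 0, "roll": 0, "gripper": 0}, {"x": 0, "y": -0.15, "z": 0, "roll": 0, "gripper": 0}]}}

```text
clock: 17.65
eef_pos: [0.5215, 0.0236, 0.093]
orientation: [-0.048, 3.141, 0.0]
ft_force: [1.1, 1.2, 2.0]
finger_gap: 0.0002
finger_force: 1.4
```

Call:
{"name": "carry_out", "arguments": {"moves": [{"x": 0, "y": 0, "z": -0.06, "roll": 0, "gripper": 0}, {"x": 0, "y": 0, "z": 0, "roll": 0, "gripper": 0}]}}

```text
clock: 17.85
eef_pos: [0.5215, 0.0234, 0.0927]
orientation: [-0.047, 3.141, -0.001]
ft_force: [-0.2, -0.3, 6.2]
finger_gap: -0.0003
finger_force: 3.3
```

Call:
{"name": "carry_out", "arguments": {"moves": [{"x": 0, "y": 0, "z": -0.04, "roll": 0, "gripper": 0}, {"x": 0, "y": 0, "z": 0, "roll": 0, "gripper": 0}]}}

```text
clock: 18.05
eef_pos: [0.5216, 0.0233, 0.0925]
orientation: [-0.047, 3.141, -0.001]
ft_force: [-0.7, -1.0, 9.8]
finger_gap: -0.0001
finger_force: 5.1
```

Call:
{"name": "carry_out", "arguments": {"moves": [{"x": 0, "y": -0.15, "z": 0.01, "roll": 0, "gripper": 0}, {"x": 0, "y": -0.15, "z": -0.01, "roll": 0, "gripper": 0}, {"x": 0, "y": -0.15, "z": -0.01, "roll": 0, "gripper": 0}]}}

```text
clock: 18.35
eef_pos: [0.5217, 0.019, 0.0922]
orientation: [-0.047, 3.14, -0.0]
ft_force: [1.2, 1.6, 7.8]
finger_gap: 0.0002
finger_force: 3.7
```

Call:
{"name": "carry_out", "arguments": {"moves": [{"x": 0, "y": -0.15, "z": -0.01, "roll": 0, "gripper": 0}, {"x": 0, "y": -0.15, "z": -0.01, "roll": 0, "gripper": 0}]}}

```text
clock: 18.55
eef_pos: [0.5217, 0.016, 0.0919]
orientation: [-0.047, 3.14, -0.0]
ft_force: [2.0, 0.8, 5.4]
finger_gap: 0.0002
finger_force: 2.5
```

Call:
{"name": "carry_out", "arguments": {"moves": [{"x": 0, "y": -0.15, "z": -0.03, "roll": 0, "gripper": 0}, {"x": 0, "y": -0.15, "z": -0.01, "roll": 0, "gripper": 0}, {"x": 0, "y": -0.15, "z": -0.01, "roll": 0, "gripper": 0}]}}

```text
clock: 18.85
eef_pos: [0.5218, 0.0115, 0.0915]
orientation: [-0.047, 3.14, -0.0]
ft_force: [2.3, 1.1, 6.1]
finger_gap: -0.0001
finger_force: 2.8
```

Call:
{"name": "carry_out", "arguments": {"moves": [{"x": 0, "y": -0.15, "z": -0.01, "roll": 0, "gripper": 0}, {"x": 0, "y": -0.15, "z": -0.01, "roll": 0, "gripper": 0}]}}

```text
clock: 19.05
eef_pos: [0.522, 0.0085, 0.0913]
orientation: [-0.047, 3.14, -0.0]
ft_force: [3.1, 0.0, 5.3]
finger_gap: 0.0
finger_force: 2.4
```

Call:
{"name": "carry_out", "arguments": {"moves": [{"x": 0, "y": 0, "z": 0.5, "roll": 0, "gripper": 0}, {"x": 0, "y": 0, "z": 4, "roll": 0, "gripper": 0}, {"x": -1, "y": 0, "z": 4, "roll": 0, "gripper": 0}, {"x": -1, "y": 0, "z": 4, "roll": 0, "gripper": 0}, {"x": 0, "y": 0, "z": 1, "roll": 0, "gripper": 0}, {"x": 0, "y": 0, "z": 0, "roll": 0, "gripper": 0}, {"x": 0, "y": 0, "z": 0, "roll": 0, "gripper": 0}, {"x": 0, "y": 0, "z": 0, "roll": 0, "gripper": 0}, {"x": 0, "y": 0, "z": 0, "roll": 0, "gripper": 0}, {"x": 0, "y": 0, "z": 0, "roll": 0, "gripper": 0}, {"x": 0, "y": 0, "z": 0, "roll": 0, "gripper": 0}, {"x": 0, "y": 0, "z": 0, "roll": 0, "gripper": 0}]}}

```text
clock: 20.25
eef_pos: [0.5013, 0.0086, 0.2258]
orientation: [0.047, -3.141, -0.0]
ft_force: [-0.3, -0.6, -0.1]
finger_gap: 0.0001
finger_force: 0.0
```

Call:
{"name": "carry_out", "arguments": {"moves": [{"x": 0, "y": 0, "z": 0, "roll": 0, "gripper": 0}, {"x": 0, "y": 0, "z": 0, "roll": 0, "gripper": 0}, {"x": 0, "y": 0, "z": 0, "roll": 0, "gripper": 0}, {"x": 0, "y": 0, "z": 0, "roll": 0, "gripper": 0}, {"x": 0, "y": 0, "z": 0, "roll": 0, "gripper": 0}, {"x": 0, "y": 0, "z": 0, "roll": 0, "gripper": 0}, {"x": 0, "y": 0, "z": 0, "roll": 0, "gripper": 0}, {"x": 0, "y": 0, "z": 0, "roll": 0, "gripper": 0}]}}

```text
clock: 21.05
eef_pos: [0.5014, 0.0086, 0.226]
orientation: [-0.047, 3.141, 0.0]
ft_force: [-0.3, 0.0, 0.7]
finger_gap: 0.0002
finger_force: 0.0
```

```bash
cat >> h.py <<'E'
def tilt(l): return -0.08+(55.97-(l[1]-l[4]))/74.0, -0.08+(252.72-l[1])/36.2, -0.08+(l[4]-196.72)/37.8
E
python3 - <<'E'
from h import *
for i in range(2):
    S=snap('scene','s2');l=lids(S['image']);print(l,np.round(tilt(l),4))
p=snap('wrist','w8');r=sil('rider_pad',p);print(r)
b=r[0][1];u,v=(b[0]+b[2])/2,(b[1]+b[3])/2
print(atz(p,u,v,.0915,True),atz(p,*r[0][2],.0915,True),manip.read_state()['eef_pos'])
t=snap('top','t3')
f=t['image'].astype(float);m=(f[...,0]>60)&(f[...,1]<.45*f[...,0])&(f[...,2]<.45*f[...,0])
print(sil('rider_pad',t))
E
```

```text
[348.12 251.12 516.   262.6  198.4  377.  ] [-0.0361 -0.0358 -0.0356]
[348.13 251.1  517.   262.58 198.38 376.  ] [-0.0361 -0.0352 -0.0361]
[(0.81, [297, 197, 344, 226], [318.7, 210.6])]
[0.52149278 0.01219315 0.0915    ] [0.52064111 0.01045682 0.0915    ] [0.50138203 0.00864225 0.2259779 ]
[]
```

Both lids put the tilt at −0.036, so the rider needs about 7 mm more to the right.

Call:
{"name": "carry_out", "arguments": {"moves": [{"x": 1, "y": 0.2, "z": -4, "roll": 0, "gripper": 0}, {"x": 1, "y": 0, "z": -4, "roll": 0, "gripper": 0}, {"x": 0, "y": 0, "z": -3.5, "roll": 0, "gripper": 0}, {"x": 0, "y": 0, "z": -1, "roll": 0, "gripper": 0}, {"x": 0, "y": 0, "z": -0.4, "roll": 0, "gripper": 0}, {"x": 0, "y": 0, "z": -0.2, "roll": 0, "gripper": 0}, {"x": 0, "y": 0, "z": -0.1, "roll": 0, "gripper": 0}, {"x": 0, "y": 0, "z": 0, "roll": 0, "gripper": 0}]}}

```text
clock: 22.15
eef_pos: [0.5219, 0.0106, 0.095]
orientation: [-0.048, 3.14, -0.0]
ft_force: [-0.6, -0.3, -1.1]
finger_gap: 0.0002
finger_force: 0.0
```

Call:
{"name": "carry_out", "arguments": {"moves": [{"x": 0, "y": 0, "z": -0.1, "roll": 0, "gripper": 0}, {"x": 0, "y": 0, "z": 0, "roll": 0, "gripper": 0}]}}

```text
clock: 22.35
eef_pos: [0.5217, 0.0106, 0.0935]
orientation: [-0.047, 3.14, -0.0]
ft_force: [-0.1, 0.2, 1.0]
finger_gap: 0.0002
finger_force: 0.0
```

Call:
{"name": "carry_out", "arguments": {"moves": [{"x": 0, "y": 0, "z": -0.1, "roll": 0, "gripper": 0}, {"x": 0, "y": 0, "z": -0.06, "roll": 0, "gripper": 0}, {"x": 0, "y": 0, "z": 0, "roll": 0, "gripper": 0}]}}

```text
clock: 22.65
eef_pos: [0.5215, 0.0105, 0.0915]
orientation: [-0.047, 3.141, -0.0]
ft_force: [1.3, -0.2, 3.9]
finger_gap: -0.0
finger_force: 1.7
```

Call:
{"name": "carry_out", "arguments": {"moves": [{"x": 0, "y": 0, "z": -0.04, "roll": 0, "gripper": 0}, {"x": 0, "y": 0, "z": 0, "roll": 0, "gripper": 0}]}}

```text
clock: 22.85
eef_pos: [0.5216, 0.0106, 0.0913]
orientation: [-0.047, 3.141, -0.0]
ft_force: [-1.4, -1.5, 6.9]
finger_gap: -0.0002
finger_force: 3.3
```

Call:
{"name": "carry_out", "arguments": {"moves": [{"x": 0, "y": -0.15, "z": -0.01, "roll": 0, "gripper": 0}, {"x": 0, "y": -0.15, "z": -0.01, "roll": 0, "gripper": 0}]}}

```text
clock: 23.05
eef_pos: [0.5217, 0.0078, 0.0912]
orientation: [-0.048, 3.14, 0.001]
ft_force: [0.6, 0.5, 6.9]
finger_gap: -0.0
finger_force: 3.2
```

Call:
{"name": "carry_out", "arguments": {"moves": [{"x": 0, "y": -0.15, "z": -0.015, "roll": 0, "gripper": 0}, {"x": 0, "y": -0.15, "z": -0.01, "roll": 0, "gripper": 0}, {"x": 0, "y": -0.15, "z": -0.01, "roll": 0, "gripper": 0}, {"x": 0, "y": 0, "z": 0, "roll": 0, "gripper": 0}]}}

```text
clock: 23.45
eef_pos: [0.5218, 0.0031, 0.0908]
orientation: [-0.047, 3.14, 0.0]
ft_force: [1.8, -0.3, 5.4]
finger_gap: 0.0003
finger_force: 2.9
```

Call:
{"name": "carry_out", "arguments": {"moves": [{"x": 0, "y": 0, "z": 0.5, "roll": 0, "gripper": 0}, {"x": 0, "y": 0, "z": 4, "roll": 0, "gripper": 0}, {"x": -1, "y": 0, "z": 4, "roll": 0, "gripper": 0}, {"x": -1, "y": 0, "z": 4, "roll": 0, "gripper": 0}, {"x": 0, "y": 0, "z": 1, "roll": 0, "gripper": 0}, {"x": 0, "y": 0, "z": 0, "roll": 0, "gripper": 0}, {"x": 0, "y": 0, "z": 0, "roll": 0, "gripper": 0}, {"x": 0, "y": 0, "z": 0, "roll": 0, "gripper": 0}, {"x": 0, "y": 0, "z": 0, "roll": 0, "gripper": 0}, {"x": 0, "y": 0, "z": 0, "roll": 0, "gripper": 0}, {"x": 0, "y": 0, "z": 0, "roll": 0, "gripper": 0}, {"x": 0, "y": 0, "z": 0, "roll": 0, "gripper": 0}]}}

```text
clock: 24.65
eef_pos: [0.5014, 0.0032, 0.2253]
orientation: [0.047, -3.141, -0.0]
ft_force: [0.1, 0.9, 0.4]
finger_gap: -0.0002
finger_force: 0.0
```

Call:
{"name": "carry_out", "arguments": {"moves": [{"x": 0, "y": 0, "z": 0, "roll": 0, "gripper": 0}, {"x": 0, "y": 0, "z": 0, "roll": 0, "gripper": 0}, {"x": 0, "y": 0, "z": 0, "roll": 0, "gripper": 0}, {"x": 0, "y": 0, "z": 0, "roll": 0, "gripper": 0}, {"x": 0, "y": 0, "z": 0, "roll": 0, "gripper": 0}, {"x": 0, "y": 0, "z": 0, "roll": 0, "gripper": 0}, {"x": 0, "y": 0, "z": 0, "roll": 0, "gripper": 0}, {"x": 0, "y": 0, "z": 0, "roll": 0, "gripper": 0}]}}

```text
clock: 25.45
eef_pos: [0.5013, 0.0032, 0.2254]
orientation: [0.047, -3.141, -0.0]
ft_force: [0.1, -1.2, 0.6]
finger_gap: -0.0002
finger_force: 0.0
```

```bash
python3 - <<'E'
from h import *
for i in range(3):
    S=snap('scene','s3');l=lids(S['image']);print(l,np.round(tilt(l),4))
p=snap('wrist','w9');r=sil('rider_pad',p);print(r)
if r: print(atz(p,*r[0][2],.0915,True))
E
```

```text
[348.44 249.8  526.   262.65 199.79 381.  ] [0.0005 0.0007 0.0012]
[348.44 249.8  526.   262.65 199.79 381.  ] [0.0005 0.0007 0.0012]
[348.44 249.8  526.   262.63 199.81 382.  ] [0.0008 0.0007 0.0017]
[(0.58, [292, 197, 341, 223], [316.3, 210.7]), (0.28, [4, 36, 54, 130], [27.1, 88.6])]
[0.52061977 0.00268176 0.0915    ]
```

```bash
python3 -c "
from bench import manip
print(manip.finish_job())"
```

```text
the job is handed in; nothing more can be done
None
```

I handed the job in with ring_a stacked fully down on the right spindle, the rider slid about 32 mm to the right and let go, and the beam steady at about 0.001 rad by my camera measurement; no verdict came back.

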